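Set the belt gauge to the yellow size

ROBOT

A 6-joint arm with a two-finger parallel gripper is mounted at the origin on the work surface. World frame = base frame: x ahead of the robot, y to its left, z up, the work surface at z = 0. Lengths are in m, angles in rad, forces in N, time in s.
With the tool pointing down it reaches from about 0.35 to 0.975 m from the base axis. Payload 4.9 kg.
Tool frame: the origin (TCP) lies on the centre line of the jaws, within the pads' length; the fingertips stand 14 mm ahead of it and the grasp point (between the pads) lies 5 mm behind it; y points along the fingers, z is the direction in which the jaws open and shut, and the axes are right-handed (so a half turn about y gives the same grasp; the last joint's range is limited). The gripper opens to 85 mm and grips with 20 to 120 N. Pads are 22 mm wide; open, the fingers measure 114 mm over their backs; the gripper's body (76 mm by 85 mm) begins 54 mm behind the grasp point. The pads swing forward as they close: fully open they stand 13 mm farther back than shut.
Start: joints at [1.06, 0.053, 1.613, -0, 1.476, -0.119], TCP at [0.239, 0.578, 0.245] pointing down, gripper open.
Joint ranges: [-3.01, 3.01], [-1.01, 2.22], [0.06, 2.58], [-1.02, 4.17], [0.09, 2.62], [-3.14, 3.14]. Speed limits (rad/s): [2.57, 2.57, 3.14, 3.14, 3.14, 3.14].

INTERFACE

Orientations are given as a rotation vector (axis times angle).
In Python, from station import ctrl gives the robot as it stands.
- The arm moves only by the tool servo_tool, never from a script. Its arguments are lists of equal length, an entry for each row: "delta_pos": the shift along the tool's x, y, z in m, a list of three; "dr": the turn, a rotation vector about the tool's x, y, z in degrees, a list of three; "grip": the opening, from 0 (shut) to 1 (fully open). In form: {"delta_pos": [[x, y, z], ...], "dr": [[rx, ry, rz], ...], "grip": [grip, ...]}. A call has 1 to 5 rows; each row shifts and turns the pose as measured when the row begins, along the tool's axes as they then stand; what a row does not reach is not made up. A row lasts 1/8 s, in which the tool goes at most 62.5 mm and 10.7 degrees, less where a joint would pass 70% of its speed; a pose out of reach is approached as far as the arm can. A call is refused whole if a number of a shift passes 0.0625 or a number of a turn 10.7, either way. A call with a gripper value outside its range is refused whole. The fingers move at their own pace and stop on an object; "grip_force" is the grip in N (left out, the last holds). Time passes only in rows, so rows that do not move let the fingers close. It gives the time, the measured TCP pose, the force and the opening at its end, in the units of the state.
- ctrl.get_obs(): the state, without advancing time (a new reading comes with each control period).
- ctrl.get_image(name): name is "side" or "top"; returns the picture (420x560x3 uint8, red, green, blue); there is no depth.
- ctrl.camera_params(name): a dict with "fovy" (degrees; the focal length in pixels is half the picture's height over the tangent of half this angle, whatever the lens; pixels are square), "cx", "cy" (the principal point, pixels), "eye" and "rotation" of the camera in the world. Camera axes: x right, y down, z forward; pixel columns grow to the right and rows downward; lengths in m; the calibration is good to about 2 mm. A picture is of the moment at which its call begins. camera_params takes no time and is no camera call.
- ctrl.finish_job(): hands the job in, once; it reports no verdict.
Trained networks look in the newest picture that a camera, given by its name, has taken for a name from the list of things; names that differ only in an ending like _2 or _b are one class to them, and where a whole thing is asked for, a point or a joint stands for the part that bears it (a point fixed in the world has none). Each returns a list of dicts, best first, with "score" (0 to 1); they miss things now and then, are a little off and sometimes report something else, mostly with a low value. They report only what shows in the picture. A call takes as long as a camera call.
- ctrl.masks_of(camera, label): "pixels" (420x560 bool, what is visible of it) and "extent" ([left, top, right, bottom] in pixels, round what is visible of it).
The state is a dict: "t": time; "q": joint angles; "dq": joint speeds; "effort": joint torques, N m; "tool_pos": TCP position; "tool_rot": TCP orientation; "contact_force": force on the tool from outside, world axes, zero at the start; "wrist_torque": the same for the moment, N m; "opening": finger opening in m.
Only numpy, scipy, OpenCV 4.12 (cv2) and the standard library are available. Lean on these libraries where they do the work, as an engineer would, in place of code of your own. Each camera call takes 0.05 s, during which the arm holds its last target.

TASK

Set the belt gauge on the bench to the yellow size: push the pulley carriage along its rail until it clicks into the notch at the yellow tab, so that its black pointer stands on the yellow tab's line, and take your hand away. Just push the carriage by its upright thumb plate with your fingers; do not pinch the plate, and leave the jar, the carton, the bearing and the screwdriver where they are.

Things in the scene. Friction and masses are not known exactly. Their poses are not given: they have to be found in the camera images.
- gauge: Belt gauge fixed on the bench: aluminium rail 515 mm long, 40 mm wide, top 30 mm up, along its own y (-250 to +265 mm), with a fixed grooved pulley (64 mm across, top 67 mm up) at y = -210 mm and a sliding pulley carriage. Origin on the bench under the rail's centre line; x across the rail, away from the robot at yaw 0; z up. Notches at y = -45, +5, +105, +155 mm.
- carriage (a joint): Carriage's position along gauge y, 0 to 0.25 m; its pointer is at gauge y = value - 0.070, so the notches are at 0.025, 0.075, 0.175, 0.225. Starts between the two middle notches. Slides at 1 to 2 N. Within 3 mm of a notch a spring ball draws it in: the push falls to nothing, then 8 to 10 N is needed to push it on out. Notches passed on the way click alike.
- pointer (a point): Tip of the carriage's black pointer, 55 mm to the +x side of the rail's centre line, 32 mm above the bench, sliding along above the tabs; axes as the gauge. The carriage's saddle is 56 mm wide, top 47 mm above the bench, and reaches from 65 mm on the -y side to 75 mm on the +y side of the pointer; its pulley (64 mm across, top 67 mm up) is centred 40 mm to the +y side.
- thumb_top (a point): Middle of the top edge of the carriage's upright thumb plate, 97 mm above the bench, 30 mm to the -y side of the pointer; axes as the gauge. The plate stands across the rail: 50 mm wide (x), 14 mm thick (y) with its rubber faces, 50 mm tall above the saddle. On its +y side 31 mm of free saddle, then the carriage's pulley, 30 mm lower than the plate's top; the -y side is free.
- pad_minus: Black rubber face on the -y side of the thumb plate, 50 mm wide, 46 mm high, 4 mm thick; push here to move the carriage to +y. Origin at its centre, 73 mm above the bench, 5 mm to the -y side of the plate's middle; axes as the gauge.
- pad_plus: The same on the +y side of the thumb plate; push here to move the carriage to -y. Origin at its centre, 73 mm above the bench, 5 mm to the +y side of the plate's middle.
- tab_yellow: Flat yellow plastic size tab, one of four clipped to the rail's far (+x) edge, 22 mm wide, reaching 55 mm out. Origin: middle of its width at the rail's edge, 24 mm above the bench; x away from the rail, y along it as the gauge's y. The middle of its width (black line) is exactly at a notch's centre; the colours' order along the rail varies.
- tab_green: Flat green plastic size tab, one of four clipped to the rail's far (+x) edge, 22 mm wide, reaching 55 mm out. Origin: middle of its width at the rail's edge, 24 mm above the bench; x away from the rail, y along it as the gauge's y. The middle of its width (black line) is exactly at a notch's centre; the colours' order along the rail varies.
- tab_blue: Flat blue plastic size tab, one of four clipped to the rail's far (+x) edge, 22 mm wide, reaching 55 mm out. Origin: middle of its width at the rail's edge, 24 mm above the bench; x away from the rail, y along it as the gauge's y. The middle of its width (black line) is exactly at a notch's centre; the colours' order along the rail varies.
- tab_red: Flat red plastic size tab, one of four clipped to the rail's far (+x) edge, 22 mm wide, reaching 55 mm out. Origin: middle of its width at the rail's edge, 24 mm above the bench; x away from the rail, y along it as the gauge's y. The middle of its width (black line) is exactly at a notch's centre; the colours' order along the rail varies.
- jar_center (a point): Centre of a small amber jar with a black lid, 60 mm across, 70 mm high, standing loose on the bench; leave it alone.
- carton_center (a point): Centre of a small closed cardboard parts box, 60 x 90 x 45 mm high, loose; leave it alone.
- bearing: Steel ball bearing lying loose on the bench, 52 mm across, 25 mm bore, 15 mm high; origin under its centre; leave it alone.
- driver: Screwdriver with a black handle lying loose on the bench along its own x, handle to -x; leave it alone.

How it is judged:
By the outcome, as a careful person would: the job done as asked, in the order asked, and still so for the second after the job is handed in, with the robot touching nothing.
It also fails if it takes over 32 s, if anything falls off the work surface, if the arm or the gripper's body presses on something with over 40 N, if the wrist force passes 120 N, or if a joint passes its speed limit or range.

## Working session

There is one attempt and no reset: what is moved stays moved. The work goes in short steps, Python scripts to look and compute and a tool call to move; the robot and the scene stay as the last step left them, time stands still between calls to the robot, and variables do not carry over. Pictures are saved under pics/ and viewed, and the job is handed in when it is done.

Besides the shell and the picture viewer there is one more tool, called after "Emit:" as name(argument=value, ...), one argument or row to a line, values as JSON. servo_tool: Moves the arm, as the interface text tells. Its arguments: {"type":"object","properties":{"delta_pos":{"type":"array","items":{"type":"array","items":{"type":"number"}}},"dr":{"type":"array","items":{"type":"array","items":{"type":"number"}}},"grip":{"type":"array","items":{"type":"number"}},"grip_force":{"type":"number"}},"required":["delta_pos","dr","grip"]}

```bash
ls; mkdir -p pics; cat > h.py <<'E'
import numpy as np,cv2
from station import ctrl
def cam(n):
    p=ctrl.camera_params(n);f=210/np.tan(np.radians(p['fovy'])/2)
    return p,f
def ray(n,u,v,z):
    p,f=cam(n);R=np.array(p['rotation']);e=np.array(p['eye'])
    d=R@np.array([(u-p['cx'])/f,(v-p['cy'])/f,1]);return e+d*(z-e[2])/d[2]
def proj(n,X):
    p,f=cam(n);R=np.array(p['rotation']);c=R.T@(np.array(X)-np.array(p['eye']))
    return c[0]/c[2]*f+p['cx'],c[1]/c[2]*f+p['cy']
def save(n,fn):
    im=ctrl.get_image(n);cv2.imwrite(fn,im[:,:,::-1]);return im
E
python3 - <<'E'
from h import *
for n in('top','side'):
    save(n,f'pics/{n}0.png');print(ctrl.camera_params(n))
hs={'tab_yellow':.026,'tab_green':.026,'tab_blue':.026,'tab_red':.026,'pointer':.032,'thumb_top':.097,'pad_minus':.073,'pad_plus':.073}
for l,z in hs.items():
    for m in ctrl.masks_of('top',l)[:2]:
        ys,xs=np.nonzero(m['pixels']);print(l,m['score'],m['extent'],xs.mean(),ys.mean(),ray('top',xs.mean(),ys.mean(),z).round(4))
print(ctrl.get_obs())
E
```

```text
pics
{'fovy': 50.09651768443386, 'cx': 276.2998015052087, 'cy': 210.24871809262214, 'eye': array([ 0.52628828, -0.01845073,  0.78715199]), 'rotation': array([-2.20070685,  2.155847  , -0.13331561])}
{'fovy': 56.24993002014051, 'cx': 276.7248399414932, 'cy': 207.34680238813448, 'eye': array([0.56629679, 0.44164752, 0.60657913]), 'rotation': array([-0.02329495,  2.90802491, -1.15454769])}Traceback (most recent call last):
  File "<stdin>", line 7, in <module>
  File "h.py", line 8, in ray
    d=R@np.array([(u-p['cx'])/f,(v-p['cy'])/f,1]);return e+d*(z-e[2])/d[2]
                                                                      ~^^^
IndexError: invalid index to scalar variable.
```

```bash
sed -i "s/R=np.array(p\['rotation'\])/R=cv2.Rodrigues(np.array(p['rotation']))[0]/" h.py
python3 - <<'E'
from h import *
hs={'tab_yellow':.026,'tab_green':.026,'tab_blue':.026,'tab_red':.026,'pointer':.047,'pad_minus':.073,'pad_plus':.073}
for l,z in hs.items():
    for m in ctrl.masks_of('top',l)[:2]:
        ys,xs=np.nonzero(m['pixels']);print(l,m['score'],m['extent'],xs.mean(),ys.mean(),ray('top',xs.mean(),ys.mean(),z).round(4))
o=ctrl.get_obs()
print(o, cv2.Rodrigues(np.array(o['tool_rot']))[0].round(3))
E
```

```text
tab_yellow 0.76 [278.9, 209.1, 300.3, 239.7] 286.9303482587065 225.2537313432836 [ 0.5793 -0.0516  0.026 ]
tab_green 0.69 [248.5, 213.5, 267.8, 248.1] 258.04461942257217 229.46456692913387 [ 0.5711 -0.0027  0.026 ]
tab_blue 0.78 [193.3, 226.1, 211.0, 252.8] 199.5344827586207 240.8706896551724 [0.5498 0.0953 0.026 ]
tab_blue 0.24 [248.2, 216.7, 267.8, 247.7] 258.17884130982367 230.28967254408062 [ 0.5697 -0.003   0.026 ]
tab_red 0.66 [162.7, 235.6, 182.3, 267.1] 170.4975845410628 249.8816425120773 [0.5337 0.1434 0.026 ]
pointer 0.78 [176.1, 245.0, 264.5, 296.1] 219.75728476821192 268.7549668874172 [0.5045 0.0577 0.047 ]
pad_plus 0.57 [231.2, 251.1, 244.6, 279.1] 236.5441176470588 265.4264705882353 [0.511  0.0288 0.073 ]
{'t': 0.5, 'q': array([ 1.06002040e+00,  5.26739754e-02,  1.61294985e+00, -5.24840359e-06,
        1.47599138e+00, -1.18990117e-01]), 'dq': array([-5.55936162e-04, -3.78043645e-05, -2.70283152e-04, -3.36474479e-04,
       -1.28836792e-03, -1.09129381e-03]), 'effort': array([-1.43900579e-04, -3.93217528e+01, -3.70027435e+01, -1.32018372e-04,
        1.36138075e-03,  1.62563595e-05]), 'tool_pos': array([0.23862645, 0.57761196, 0.24528991]), 'tool_rot': array([-1.54887985,  0.30735375, -0.30735056]), 'contact_force': array([-0.78011197,  0.5821648 , -0.55783007]), 'wrist_torque': array([ 0.00400295, -0.04136767,  0.01683641]), 'opening': 0.08528753527472868} [[ 0.924 -0.     0.382]
 [-0.382 -0.     0.924]
 [ 0.    -1.    -0.   ]]
```

View pics/top0.png

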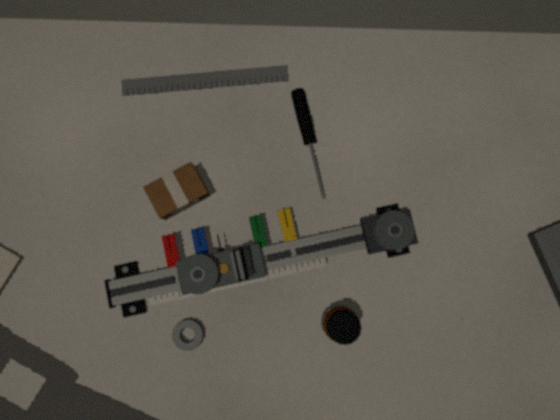

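View pics/side0.png

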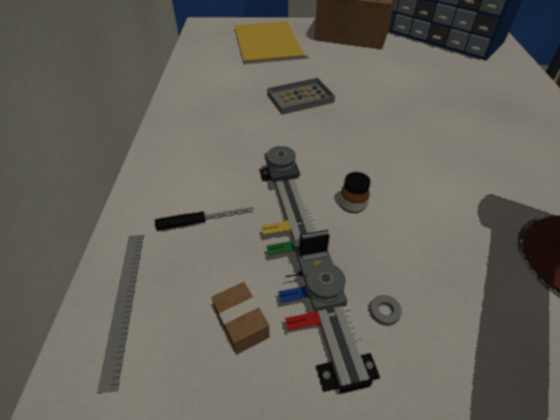

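```bash
cat >> h.py <<'E'
from scipy.optimize import least_squares
def G(p,x,y,z): 
    c,s=np.cos(p[2]),np.sin(p[2]);return np.array([p[0]+c*x-s*y,p[1]+s*x+c*y,z])
def outline(im,n,p,pts,col):
    a=np.array([proj(n,G(p,*q)) for q in pts])*4
    cv2.polylines(im,[np.round(a+2).astype(int)],True,col,1)
def overlay(im,n,p,v,box,fn):
    b=cv2.resize(np.clip(im[:,:,::-1].astype(float)*2,0,255).astype(np.uint8),None,fx=4,fy=4,interpolation=cv2.INTER_CUBIC)
    for yy in(-.045,.005,.105,.155): outline(b,n,p,[(.02,yy-.011,.024),(.075,yy-.011,.024),(.075,yy+.011,.024),(.02,yy+.011,.024)],(255,255,255))
    outline(b,n,p,[(-.02,-.25,.03),(.02,-.25,.03),(.02,.265,.03),(-.02,.265,.03)],(255,0,255))
    y=v-.1
    outline(b,n,p,[(-.025,y-.007,.097),(.025,y-.007,.097),(.025,y+.007,.097),(-.025,y+.007,.097)],(0,255,0))
    outline(b,n,p,[(.02,v-.07,.032),(.055,v-.07,.032)],(0,0,255))
    t=np.linspace(0,6.28,40)
    outline(b,n,p,[(.032*np.cos(a),v-.03+.032*np.sin(a),.067) for a in t],(0,255,0))
    outline(b,n,p,[(.032*np.cos(a),-.21+.032*np.sin(a),.067) for a in t],(0,255,255))
    x0,y0,x1,y1=[k*4 for k in box];cv2.imwrite(fn,b[y0:y1,x0:x1])
E
python3 - <<'E'
from h import *
tops={};
for n in('top','side'):
    im=ctrl.get_image(n)
    for l,y in(('yellow',-.045),('green',.005),('blue',.105),('red',.155)):
        m=ctrl.masks_of(n,'tab_'+l)
        if m and m[0]['score']>.4:
            ys,xs=np.nonzero(m[0]['pixels']);tops[n,l]=(y,xs.mean(),ys.mean());print(n,l,m[0]['score'],xs.mean(),ys.mean())
def res(p,ns):
    return np.concatenate([np.array(proj(n,G(p,.0475,y,.024)))-(u,v) for (n,l),(y,u,v) in tops.items() if n in ns])
for ns in(['top'],['side'],['top','side']):
    r=least_squares(res,[.52,-.02,.23],args=(ns,),loss='soft_l1');print(ns,r.x.round(4),res(r.x,ns).round(1))
p=r.x;np.save('p.npy',p)
for v in (.12,.125): print(v,proj('top',G(p,0,v-.1,.097)))
overlay(ctrl.get_image('top'),'top',p,.123,(100,180,300,330),'pics/ov1.png')
overlay(ctrl.get_image('side'),'side',p,.123,(200,130,400,280),'pics/ov2.png')
E
```

```text
top yellow 0.67 287.27672955974845 225.0482180293501
top green 0.83 258.0675324675325 230.47012987012988
top blue 0.76 199.56764705882352 240.94117647058823
top red 0.71 170.46049661399547 249.41083521444696
side yellow 0.54 275.7873754152824 227.22923588039868
side green 0.64 279.50214592274676 247.68669527896995
side blue 0.56 292.5439429928741 294.3444180522565
side red 0.66 303.1516587677725 320.3009478672986
['top'] [ 0.524  -0.0179  0.2211] [-0.5 -0.3 -0.1  0.2  0.3  1.5  0.2 -1.1]
['side'] [ 0.5262 -0.0207  0.242 ] [-1.1  0.5  1.   0.   1.5 -0.6 -1.3  0.2]
['top', 'side'] [ 0.5247 -0.0191  0.2296] [-0.1 -0.9  0.4 -0.2  0.9  1.6  0.8 -0.7 -0.2  0.8  1.7  0.5  1.6  0.1
 -1.6  1.1]
0.12 (np.float64(254.31555273331966), np.float64(260.0015451559474))
0.125 (np.float64(251.10271501151283), np.float64(260.68992197381283))
```

View pics/ov1.png

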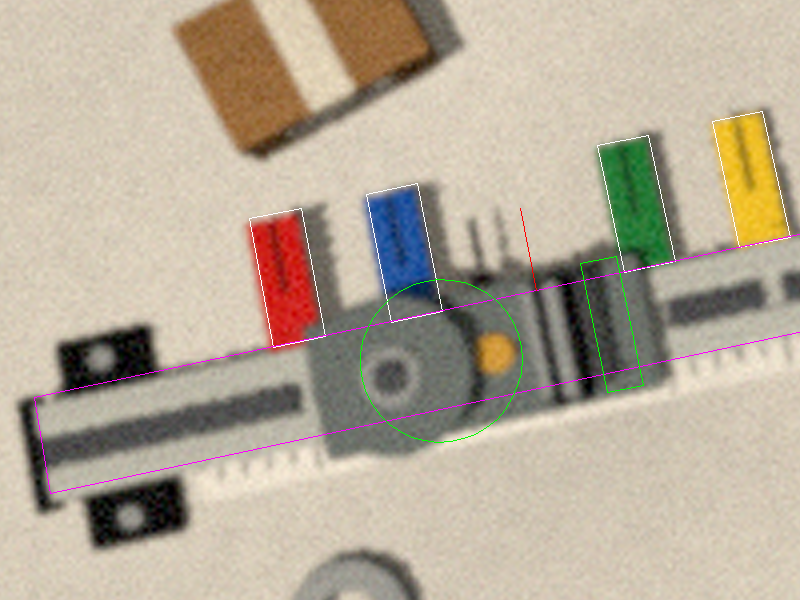

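View pics/ov2.png

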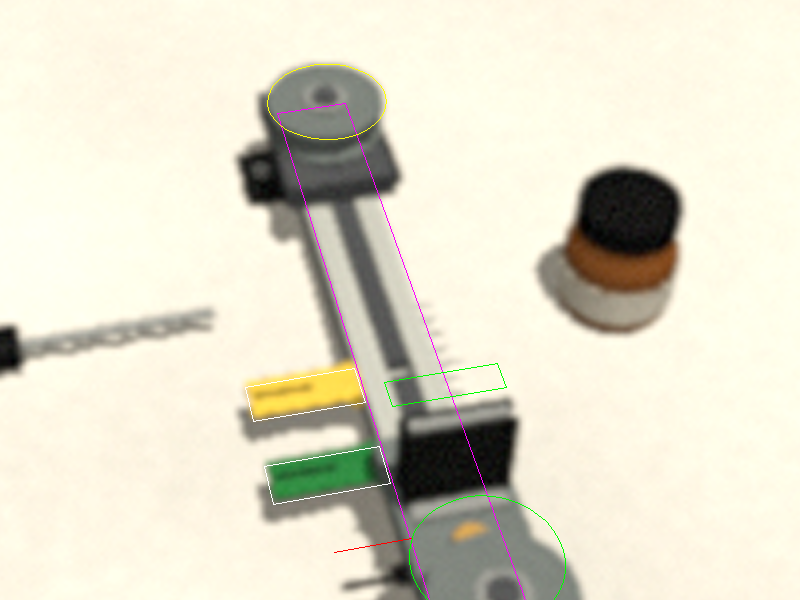

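```bash
python3 - <<'E'
from h import *
p=np.load('p.npy');v=.143
im=cv2.imread('pics/top0.png')[:,:,::-1];overlay(im,'top',p,v,(100,180,300,330),'pics/ov3.png')
im=cv2.imread('pics/side0.png')[:,:,::-1];overlay(im,'side',p,v,(200,150,400,300),'pics/ov4.png')
print(G(p,0,v-.1+.007+.011,.0),G(p,0,-.045-.03+.007+.011,.0))
E
```

```text
[0.51086552 0.04031133 0.        ] [ 0.53771596 -0.07459322  0.        ]
```

View pics/ov3.png

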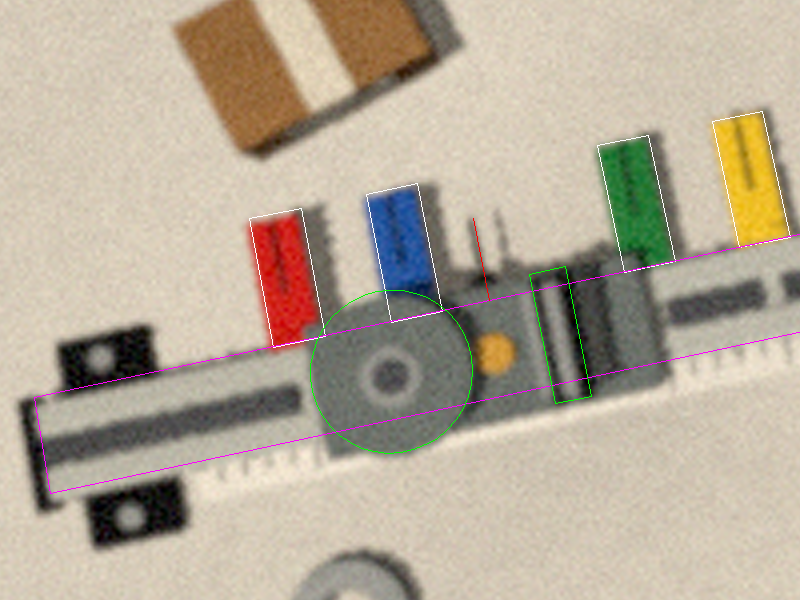

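View pics/ov4.png

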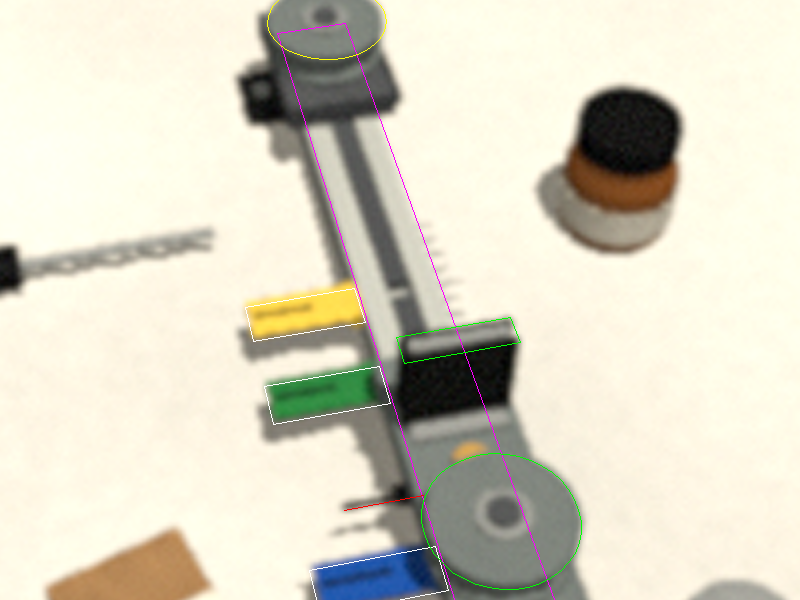

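Emit:
servo_tool(
  delta_pos=[
    [0.038, 0, -0.032],
    [0.043, 0, -0.026],
    [0.046, 0, -0.019],
    [0.049, 0, -0.011],
    [0.05, 0, -0.004],
  ],
  dr=[
    [0, 9, 0],
    [0, 9, 0],
    [0, 9, 0],
    [0, 9, 0],
    [0, 9, 0],
  ],
  grip=[0, 0, 0, 0, 0],
)

```text
t: 1.72
tool_pos: [0.3534, 0.351, 0.2455]
tool_rot: [-1.362, 0.928, -0.929]
contact_force: [0.9, -1.0, -0.7]
opening: -0.0001
```

```bash
cat > s.py <<'E'
import sys
from h import *
p=np.load('p.npy');o=ctrl.get_obs();R=cv2.Rodrigues(np.array(o['tool_rot']))[0]
a=np.degrees(np.arctan2(R[1,0],R[0,0]));t=np.array(o['tool_pos'])
c,s=np.cos(p[2]),np.sin(p[2]);d=t[:2]-p[:2];g=(c*d[0]+s*d[1],-s*d[0]+c*d[1])
f=o['contact_force']
print('t',o['t'],'pos',t.round(4),'yaw x',a.round(2),'want',np.degrees(p[2]).round(2)-90,'gauge xy',np.round(g,4),'R\n',R.round(3),'F gauge',round(c*f[0]+s*f[1],2),round(-s*f[0]+c*f[1],2),round(f[2],2),'open',o['opening'])
if len(sys.argv)>2:
    T=G(p,float(sys.argv[1]),float(sys.argv[2]),float(sys.argv[3]));print('tool delta',(R.T@(T-t)).round(4))
E
python3 s.py 0 .075 .2
```

```text
t 1.725 pos [0.3534 0.351  0.2455] yaw x -68.54 want -76.85 gauge xy [-0.0826  0.3993] R
 [[ 0.366  0.002  0.931]
 [-0.931  0.001  0.366]
 [-0.    -1.     0.002]] F gauge 0.66 -1.22 -0.73 open -5.6057795300117194e-05
tool delta [0.3329 0.0454 0.0348]
```

Emit:
servo_tool(
  delta_pos=[
    [0.05, 0, 0.005],
    [0.055, 0, 0.014],
    [0.055, 0, 0.014],
    [0.055, 0, 0.014],
    [0.05, 0, 0.014],
  ],
  dr=[
    [0, 8.3, 0],
    [0, 0, 0],
    [0, 0, 0],
    [0, 0, 0],
    [0, 0, 0],
  ],
  grip=[0, 0, 0, 0, 0],
)

```text
t: 2.35
tool_pos: [0.4818, 0.1011, 0.2472]
tool_rot: [-1.301, 1.038, -1.044]
contact_force: [1.4, -0.3, -0.3]
opening: -0.0002
```

```bash
python3 s.py 0 .074 .12
```

```text
t 2.35 pos [0.4818 0.1011 0.2472] yaw x -77.12 want -76.85 gauge xy [-0.0145  0.1268] R
 [[ 0.223  0.007  0.975]
 [-0.975  0.003  0.223]
 [-0.001 -1.     0.007]] F gauge 1.3 -0.59 -0.31 open -0.00023298833150109182
tool delta [0.0529 0.1272 0.0138]
```

Emit:
servo_tool(
  delta_pos=[
    [0.036, 0.02, 0.01],
    [0.018, 0.05, 0.004],
    [0, 0.045, 0],
    [0, 0, 0],
  ],
  dr=[
    [0, 0, 0],
    [0, 0, 0],
    [0, 0, 0],
    [0, 0, 0],
  ],
  grip=[0, 0, 0, 0],
)

```text
t: 2.85
tool_pos: [0.512, 0.0459, 0.1321]
tool_rot: [-1.295, 1.039, -1.053]
contact_force: [-0.0, -0.9, 0.1]
opening: 0.0004
```

```bash
python3 s.py 0 .074 .094; python3 -c "
from h import *
p=np.load('p.npy')
overlay(ctrl.get_image('side'),'side',p,.143,(200,150,400,300),'pics/c1.png')"
```

```text
t 2.85 pos [0.512  0.0459 0.1321] yaw x -77.54 want -76.85 gauge xy [0.0023 0.0662] R
 [[ 0.216  0.012  0.976]
 [-0.976  0.002  0.216]
 [ 0.001 -1.     0.013]] F gauge -0.25 -0.85 0.13 open 0.0003875389598990302
tool delta [-0.0078  0.0381 -0.0029]
```

View pics/c1.png

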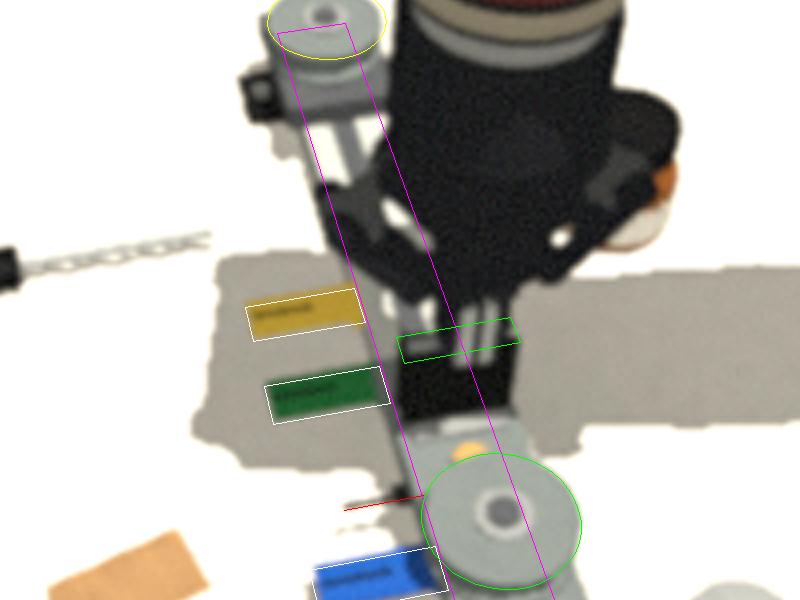

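Emit:
servo_tool(
  delta_pos=[
    [-0.008, 0.0, -0.003],
    [0, 0.02, 0],
    [0, 0.018, 0],
    [0, 0, 0],
  ],
  dr=[
    [0, 0, 0],
    [0, 0, 0],
    [0, 0, 0],
    [0, 0, 0],
  ],
  grip=[0, 0, 0, 0],
)

```text
t: 3.4
tool_pos: [0.513, 0.0548, 0.1006]
tool_rot: [-1.286, 1.025, -1.06]
contact_force: [-0.0, 0.3, -0.0]
opening: 0.0004
```

```bash
python3 s.py 0 .061 .092
```

```text
t 3.4 pos [0.513  0.0548 0.1006] yaw x -77.39 want -76.85 gauge xy [0.0053 0.0746] R
 [[ 0.218  0.027  0.975]
 [-0.976  0.002  0.218]
 [ 0.005 -1.     0.027]] F gauge 0.03 0.33 -0.04 open 0.0004200512421189193
tool delta [ 0.0136  0.0085 -0.0054]
```

Emit:
servo_tool(
  delta_pos=[
    [0.0, 0.009, -0.005],
    [0.006, 0, 0],
    [0.004, 0.0, 0],
    [0.002, 0, 0],
  ],
  dr=[
    [-1.5, -0.5, 0],
    [0, 0, 0],
    [0, 0, 0],
    [0, 0, 0],
  ],
  grip=[0, 0, 0, 0],
)

```text
t: 3.9
tool_pos: [0.5115, 0.0411, 0.0914]
tool_rot: [-1.312, 1.036, -1.042]
contact_force: [-1.3, 3.4, -1.0]
opening: 0.0001
```

```bash
python3 s.py 0 .061 .092
```

```text
t 3.9 pos [0.5115 0.0411 0.0914] yaw x -76.85 want -76.85 gauge xy [0.0008 0.0616] R
 [[ 0.227  0.001  0.974]
 [-0.974 -0.005  0.227]
 [ 0.005 -1.    -0.   ]] F gauge -0.47 3.56 -1.03 open 5.745904302996421e-05
tool delta [ 0.0006 -0.0006 -0.0008]
```

Emit:
servo_tool(
  delta_pos=[
    [0.014, 0, 0],
    [0.014, 0, 0],
    [0.014, 0, 0],
    [0.012, 0, 0],
    [0, 0, 0],
  ],
  dr=[
    [0, 0, 0],
    [0, 0, 0],
    [0, 0, 0],
    [0, 0, 0],
    [0, 0, 0],
  ],
  grip=[0, 0, 0, 0, 0],
)

```text
t: 4.53
tool_pos: [0.5231, -0.006, 0.0919]
tool_rot: [-1.298, 1.046, -1.03]
contact_force: [0.8, 0.1, 0.2]
opening: 0.0003
```

```bash
python3 s.py 0 -.007 .092
```

```text
t 4.525 pos [ 0.5231 -0.006   0.0919] yaw x -76.93 want -76.85 gauge xy [0.0013 0.0132] R
 [[ 0.226 -0.002  0.974]
 [-0.974  0.014  0.226]
 [-0.014 -1.     0.002]] F gauge 0.76 -0.05 0.24 open 0.0002724101391185076
tool delta [ 0.0202 -0.0004 -0.0013]
```

Emit:
servo_tool(
  delta_pos=[
    [0.006, 0, -0.001],
    [0.006, 0, 0],
    [0.005, 0, 0],
    [0, 0, 0],
  ],
  dr=[
    [0, 0, -0.8],
    [0, 0, 0],
    [0, 0, 0],
    [0, 0, 0],
  ],
  grip=[0, 0, 0, 0],
)

```text
t: 5.03
tool_pos: [0.5264, -0.0225, 0.0922]
tool_rot: [-1.305, 1.037, -1.04]
contact_force: [0.0, -0.9, -0.3]
opening: -0.0
```

```bash
python3 s.py 0 -.007 .092;python3 -c "
from h import *
p=np.load('p.npy')
overlay(ctrl.get_image('side'),'side',p,.075,(200,130,400,280),'pics/c2.png')"
```

```text
t 5.025 pos [ 0.5264 -0.0225  0.0922] yaw x -76.91 want -76.85 gauge xy [ 0.0008 -0.0037] R
 [[ 0.226  0.003  0.974]
 [-0.974  0.002  0.226]
 [-0.001 -1.     0.004]] F gauge -0.17 -0.88 -0.28 open -7.38165186896447e-06
tool delta [ 0.0033  0.0001 -0.0008]
```

View pics/c2.png

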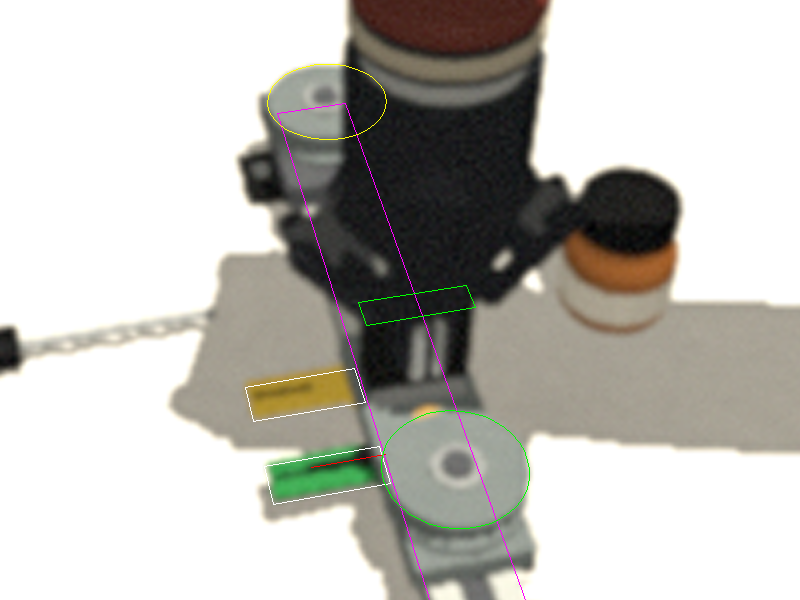

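```bash
python3 -c "
from h import *
p=np.load('p.npy')
X=ray('top',341,325,.07);c,s=np.cos(p[2]),np.sin(p[2]);d=X[:2]-p[:2];print(X,c*d[0]+s*d[1],-s*d[0]+c*d[1])"
```

```text
[ 0.4212813  -0.13718358  0.07      ] -0.1276224608964177 -0.09145419946351781
```

Emit:
servo_tool(
  delta_pos=[
    [0.006, 0, -0.001],
    [0.006, 0, 0],
    [0.005, 0, 0],
  ],
  dr=[
    [0, 0, 0],
    [0, 0, 0],
    [0, 0, 0],
  ],
  grip=[0, 0, 0],
)

```text
t: 5.45
tool_pos: [0.529, -0.0354, 0.0921]
tool_rot: [-1.297, 1.042, -1.033]
contact_force: [-1.1, 4.1, 2.1]
opening: -0.0004
```

```bash
python3 s.py 0 -.052 .092
```

```text
t 5.45 pos [ 0.529  -0.0354  0.0921] yaw x -76.92 want -76.85 gauge xy [ 0.0005 -0.0168] R
 [[ 0.226  0.003  0.974]
 [-0.974  0.013  0.226]
 [-0.012 -1.     0.005]] F gauge -0.19 4.21 2.13 open -0.00040643132533719735
tool delta [ 0.0352 -0.0003 -0.0004]
```

Emit:
servo_tool(
  delta_pos=[
    [0.006, 0, 0],
    [0.006, 0, 0],
    [0.006, 0, 0],
    [0.003, 0, 0],
    [0.0, 0, 0],
  ],
  dr=[
    [0, 0, -0.7],
    [0, 0, 0],
    [0, 0, 0],
    [0, 0, 0],
    [0, 0, 0],
  ],
  grip=[0, 0, 0, 0, 0],
)

```text
t: 6.08
tool_pos: [0.5342, -0.0569, 0.092]
tool_rot: [-1.304, 1.035, -1.042]
contact_force: [-0.6, 1.8, 0.3]
opening: 0.0001
```

```bash
python3 s.py 0 -.053 .092
```

```text
t 6.075 pos [ 0.5342 -0.0569  0.092 ] yaw x -76.93 want -76.85 gauge xy [ 0.0006 -0.0389] R
 [[ 0.226  0.006  0.974]
 [-0.974  0.001  0.226]
 [ 0.001 -1.     0.006]] F gauge -0.21 1.86 0.27 open 9.930977407142924e-05
tool delta [ 0.0141  0.     -0.0006]
```

Emit:
servo_tool(
  delta_pos=[
    [0.004, 0, 0],
    [0.004, 0, 0],
    [0.003, 0, 0],
    [0.0, 0, 0],
  ],
  dr=[
    [0, 0, 0],
    [0, 0, 0],
    [0, 0, 0],
    [0, 0, 0],
  ],
  grip=[0, 0, 0, 0],
)

```text
t: 6.58
tool_pos: [0.5369, -0.0691, 0.0921]
tool_rot: [-1.306, 1.034, -1.044]
contact_force: [0.9, 0.4, -0.2]
opening: 0.0003
```

```bash
python3 s.py 0 -.055 .092;python3 -c "
from h import *
p=np.load('p.npy')
overlay(ctrl.get_image('side'),'side',p,.025,(200,100,400,250),'pics/c3.png')"
```

```text
t 6.575 pos [ 0.5369 -0.0691  0.0921] yaw x -76.92 want -76.85 gauge xy [ 0.0004 -0.0515] R
 [[ 0.226  0.006  0.974]
 [-0.974 -0.001  0.226]
 [ 0.003 -1.     0.006]] F gauge 0.98 0.23 -0.21 open 0.0002932584357454226
tool delta [ 0.0035  0.0001 -0.0004]
```

View pics/c3.png

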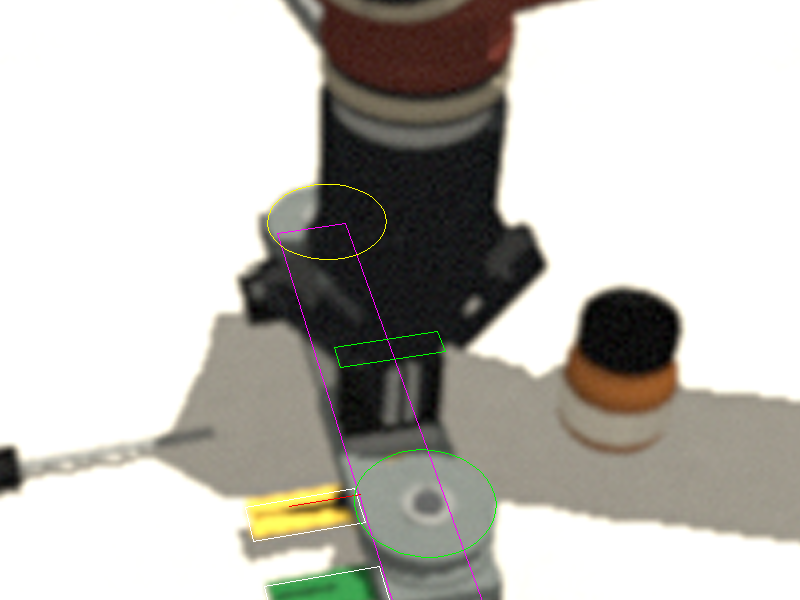

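Emit:
servo_tool(
  delta_pos=[
    [0.002, 0, 0],
    [0.001, 0, 0],
    [0, 0, 0],
  ],
  dr=[
    [0, 0, 0],
    [0, 0, 0],
    [0, 0, 0],
  ],
  grip=[0, 0, 0],
)

```text
t: 7.0
tool_pos: [0.5374, -0.0728, 0.092]
tool_rot: [-1.307, 1.034, -1.044]
contact_force: [-0.8, 0.6, 0.6]
opening: -0.0001
```

```bash
python3 s.py 0 -.055 .092
```

```text
t 7.0 pos [ 0.5374 -0.0728  0.092 ] yaw x -76.93 want -76.85 gauge xy [ 0.0002 -0.0552] R
 [[ 0.226  0.006  0.974]
 [-0.974 -0.002  0.226]
 [ 0.004 -1.     0.005]] F gauge -0.6 0.75 0.57 open -0.0001175898303788543
tool delta [-0.0002  0.     -0.0002]
```

Emit:
servo_tool(
  delta_pos=[
    [-0.006, 0, 0],
    [-0.004, -0.01, 0],
    [0, -0.05, 0],
    [0, -0.06, 0],
    [-0.06, -0.03, 0],
  ],
  dr=[
    [0, 0, 0],
    [0, 0, 0],
    [0, 0, 0],
    [0, 0, 0],
    [0, 0, 0],
  ],
  grip=[0, 0, 0, 0, 0],
)

```text
t: 7.62
tool_pos: [0.5202, -0.0082, 0.2423]
tool_rot: [-1.307, 1.042, -1.043]
contact_force: [1.0, 1.3, 0.3]
opening: 0.0001
```

Emit:
servo_tool(
  delta_pos=[
    [-0.06, 0, -0.03],
    [-0.06, 0, -0.03],
    [-0.06, 0, -0.03],
    [-0.05, 0, 0],
    [0, 0, 0],
  ],
  dr=[
    [0, 0, 0],
    [0, 0, 0],
    [0, 0, 0],
    [0, 0, 0],
    [0, 0, 0],
  ],
  grip=[0, 0, 0, 0, 0],
)

```text
t: 8.25
tool_pos: [0.3862, 0.1938, 0.2506]
tool_rot: [-1.295, 1.027, -1.047]
contact_force: [-0.1, -0.8, -0.1]
opening: -0.0001
```

```bash
python3 s.py;python3 -c "
from h import *
p=np.load('p.npy')
overlay(ctrl.get_image('side'),'side',p,.025,(200,130,400,280),'pics/c4.png')
im=save('top','pics/top9.png')
overlay(im,'top',p,.025,(180,180,380,330),'pics/c5.png')"
```

```text
t 8.25 pos [0.3862 0.1938 0.2506] yaw x -76.89 want -76.85 gauge xy [-0.0864  0.2388] R
 [[ 0.227  0.018  0.974]
 [-0.974  0.003  0.227]
 [ 0.002 -1.     0.018]] F gauge -0.33 -0.79 -0.12 open -0.00010895411023134269
```

View pics/c4.png

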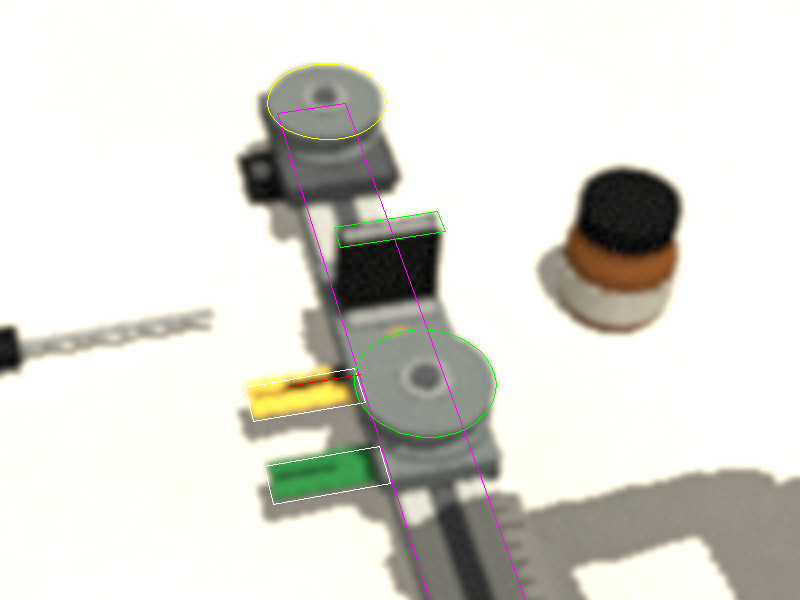

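View pics/c5.png

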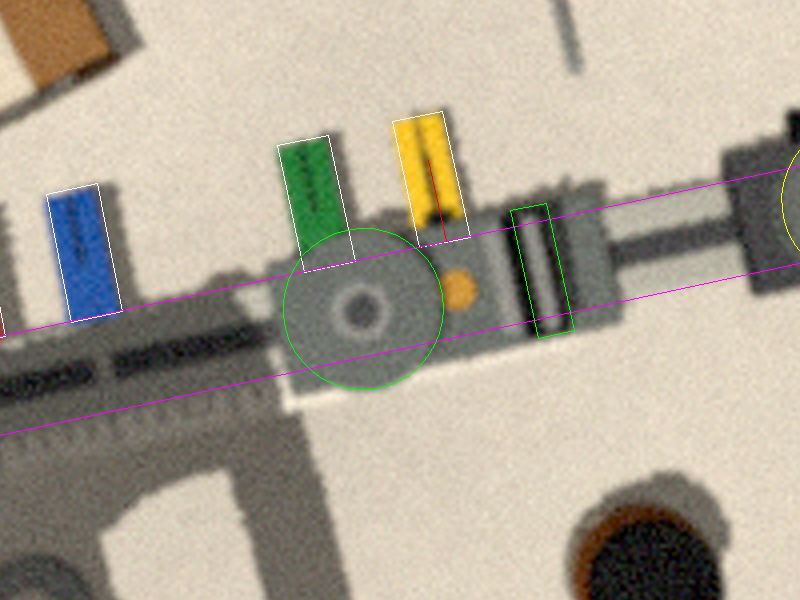

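View pics/top9.png

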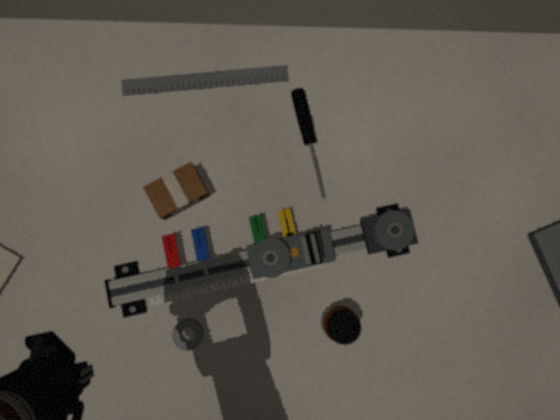

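```bash
python3 -c "
from h import *
im=cv2.imread('pics/top9.png')[200:245,260:320]
a=cv2.resize(np.clip(im*2.2,0,255).astype(np.uint8),None,fx=10,fy=10,interpolation=cv2.INTER_CUBIC)
cv2.imwrite('pics/z1.png',a)
im=np.mean([ctrl.get_image('side').astype(float) for _ in range(6)],0)[210:255,250:310,::-1]
cv2.imwrite('pics/z2.png',cv2.resize(np.clip(im*1.4,0,255).astype(np.uint8),None,fx=10,fy=10,interpolation=cv2.INTER_CUBIC))
"
```

```text
(no output)
```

View pics/z1.png

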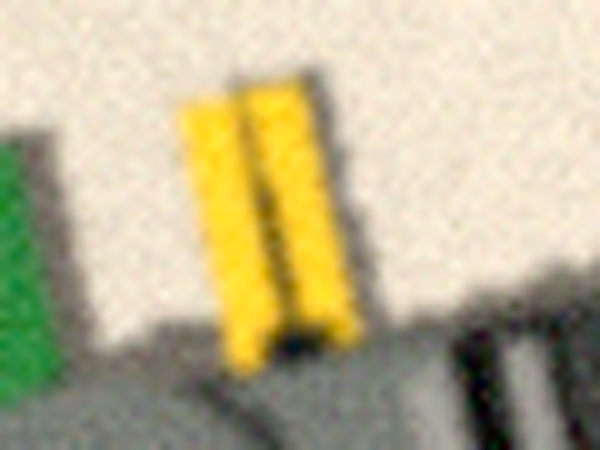

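View pics/z2.png

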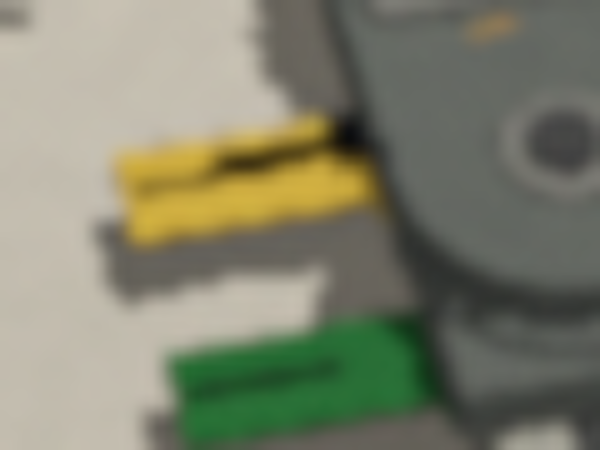

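```bash
python3 -c "
from h import *
print(ctrl.finish_job())"
```

```text
the job is handed in; nothing more can be done
None
```

I set the belt gauge to yellow: the carriage is in the notch at the yellow tab, and its black pointer is in line with the tab's line. I pushed the thumb plate from its +y side with the fingers shut, past the green notch and on to yellow. Then I moved the hand away and handed the job in at about 9 s.

- **Position:** In the last top picture the pointer lies on the yellow tab's line. In the side picture it stands slightly to one side of the line, as I'd expect because it sits 8 mm above the tab. The thumb plate and pulley match the outline for the yellow notch to within about 1.5 mm, which is as good as the camera calibration allows.
- **Click:** The push fell from about 1.9 N to near zero as the carriage reached the yellow notch, which fits the spring ball drawing it in. I did not push further to test that it holds.
- **Forces and other objects:** The contact forces read between moves stayed below about 5 N. In the last top picture the jar, carton, bearing and screwdriver are where they started.

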